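Hold the emergency lantern's battery cap at its test position

ROBOT

A 6-joint arm with a two-finger parallel gripper is mounted at the origin on the work surface. World frame = base frame: x ahead of the robot, y to its left, z up, the work surface at z = 0. Lengths are in m, angles in rad, forces in N, time in s.
With the tool pointing down it reaches from about 0.375 to 0.9 m from the base axis. Payload 3.1 kg.
Tool frame: the origin (TCP) lies midway between the tips of the shut fingers; the grasp point (between the pads) lies 19 mm behind it; z points along the fingers, y is the line along which they close (so a half turn about z gives the same grasp; the last joint's range is limited). The gripper opens to 85 mm and grips with 20 to 120 N. Pads are 22 mm wide; open, the fingers measure 114 mm over their backs; the gripper's body (76 mm by 85 mm) begins 54 mm behind the grasp point. The pads swing forward as they close: fully open they stand 13 mm farther back than shut.
Start: joints at [-1.433, 0.527, 1.433, -0, 1.181, -0.178], TCP at [0.195, -0.594, 0.231] pointing down, gripper open.
Joint ranges: [-3.08, 3.08], [-0.75, 2.2], [0.22, 2.44], [-1.43, 4.57], [0, 2.65], [-2.85, 2.85]. Speed limits (rad/s): [2.79, 2.79, 3.14, 3.14, 3.14, 3.14].

INTERFACE

Orientations are given as a unit quaternion [x, y, z, w].
In Python, from station import manip gives the robot as it stands.
- The arm moves only by the tool drive_tool, never from a script. Its argument "motion" is a list that holds one entry, the list of rows, each a list of 5 numbers: the finger opening in mm, from 0 to 85.4, then the shift along the tool's x, y, z in units of 30 mm (1.0 is 30 mm), then the turn about the tool's z in units of 8 degrees (1.0 is 8 degrees). In form: [[[fingers, x, y, z, yaw], ...]]. A call has 1 to 10 rows; each row is the pose to reach, as a shift and turn from the pose commanded when the call began, along the tool's axes at that moment; what a row does not reach only later rows make up. A row lasts 1/10 s, in which the tool goes at most 50 mm and 8.59 degrees, less where a joint would pass 70% of its speed; a pose out of reach is approached as far as the arm can. A call with a gripper value outside its range is refused whole. The fingers move at their own pace and stop on an object; "squeeze" is the grip in N (left out, the last holds). Time passes only in rows, so rows that repeat a pose let the fingers close. It gives the time, the measured TCP pose, the force, the opening and the grip force at its end, in the units of the state.
- manip.sense(): the state, without advancing time (a new reading comes with each control period).
- manip.snapshot(name): name is "side" or "top"; returns the picture (384x512x3 uint8, red, green, blue); there is no depth.
- manip.camera_model(name): a dict with "fov_y" (degrees; the focal length in pixels is half the picture's height over the tangent of half this angle, whatever the lens; pixels are square), "cx", "cy" (the principal point, pixels), "origin" and "orientation" of the camera in the world. Camera axes: x right, y up, looking along -z (the intrinsics and any distortion apply to the point x, -y, -z); pixel columns grow to the right and rows downward; lengths in m; the calibration is good to about 2 mm. A picture is of the moment at which its call begins. camera_model takes no time and is no camera call.
- manip.sign_off(): hands the job in; it is judged then, once.
The state is a dict: "t": time; "q": joint angles; "qd": joint speeds; "tau": joint torques, N m; "tcp_pos": TCP position; "tool_rot": TCP orientation; "force": force on the tool from outside, world axes, zero at the start; "ft_torque": the same for the moment, N m; "finger_gap": opening from 0.0 (shut) to 1.0 (fully open); "gripper_force": force on a finger pad.
Only numpy, scipy, OpenCV 4.12 (cv2) and the standard library are available. Lean on these libraries where they do the work, as an engineer would, in place of code of your own. Each camera call takes 0.05 s, during which the arm holds its last target. There are 200 camera calls.

TASK

Swing the work lamp aside so that its head no longer hangs over the green emergency lantern, then pick up the orange battery cap and lower it all the way into the lantern's mouth with its grip bar in line with the white marks. Turn the cap clockwise until the bar points at the yellow test marks, halfway to the red lock marks, without ever taking it on to the red marks where it would lock. A spring turns the cap back if it is let go, so finish while still gripping it, held still at the yellow marks, and do not disturb the other things on the table.

Things in the scene. Friction and masses are not known exactly. Their poses are not given: they have to be found in the camera images.
- lantern: Green round emergency lantern, fixed, mouth up, 110 mm diameter, 100 mm high (black foot 132 mm diameter, 12 mm high). Origin: centre of its underside; z up, x towards one of the two white marks. Paired marks on the rim, seen from above: white along +x and -x (entry), yellow 40 degrees clockwise of white (test), red 80 degrees clockwise of white (lock).
- mouth (a point): Centre of the lantern's mouth, level with the rim. Bore 53 mm inside an aluminium lip 6 mm thick, two slots for the cap's lugs at the white marks (16 mm wide at the bore, wider outwards). The seated cap's disc rests on the rim, its origin 16 mm below this point. A stop bars turning anticlockwise from white; past 25 degrees clockwise the lugs are caught under the lip.
- test_ring (a joint): Sprung ring in the lantern, turned by the cap's lugs: 0 at rest, growing to 1.30 rad (end stop) as the cap turns clockwise. The lugs meet it after 0.1 rad or so of free turning, so it reads about 0.1 less than the cap's turn from white. It pushes back with 0.05 N m at 0, 0.12 N m at the yellow marks. Above 1.15 counts as gone to lock.
- cap: Orange battery cap, loose, about 0.12 kg, upright on the table. Origin: centre of underside; z up, x along the grip bar. Black boss 48 mm diameter, z 0 to 16 mm, with lugs at its foot along +x and -x (10 mm wide, z 1 to 8 mm, 68 mm over both tips); orange disc 68 mm diameter, z 16 to 22 mm; grip bar 56 mm long (x), 24 mm wide (y), z 22 to 52 mm. Same after a half turn.
- lamp_knob (a point): Point in the upright blue knob on top of the work lamp's white head (knob 26 mm diameter, from 195 to 240 mm above the table; this point at 225 mm). The head is 90 mm in diameter, underside 163 mm above the table, at the end of a grey arm 224 mm long that swings level about the post.
- lamp_hinge (a point): Point on the upright hinge axis of the lamp arm, on the lamp's post (20 mm diameter, on a fixed 116 mm foot), 180 mm above the table, behind the lantern. The post is 206 mm high.
- lamp_arm (a joint): Swing of the lamp arm, rad. Near 0 the head is over the lantern; it grows clockwise seen from above, taking the head to the robot's left (+y), up to 1.9; the other way it stops at -0.25. It stays where it is left (friction 0.2 N m, about 1 N at the knob).
- cell_a: Battery cell standing upright, 33 mm diameter, 61 mm high, loose; origin: centre of underside. Leave alone.
- cell_b: Second battery cell, same size, loose. Leave alone.
- polish_tin: Red shoe polish tin, 80 mm diameter, 27 mm high, loose; origin: centre of underside. Leave alone.
- screwdriver: Screwdriver lying on the table, loose. Leave alone.
- shoe_brush: Wooden shoe brush, 150 x 46 x 40 mm, loose; origin: centre of underside. Leave alone.
- padlock: Brass padlock lying flat, 45 x 40 x 22 mm plus shackle, loose; origin: centre of underside. Leave alone.
Not all that is in view belongs to the job. There is more than one size of the cap; the one meant has the size given above. Leave any blue look-alike of the lantern alone.

How it is judged:
On the way, in this order (a step that is already met when the one before it is completed fails the run):
1. the lamp's head no longer hangs over the lantern (more than 120 mm from its axis) (horizontal distance between lamp_knob and lantern above 0.12 m), for 0.2 s.
2. the gripped cap is fully down in the mouth, its bar in line with the white marks (horizontal distance between cap and lantern below 0.005 m and z of cap in the frame of lantern below 0.088 m and angle between the x axis of cap and the x axis of lantern, either way round below 0.25 rad and contact force between the fingers and cap above 1 N), for 0.1 s.
At the end, for the whole second after the job is handed in: Lamp head over 120 mm from the lantern's axis; cap in the mouth (within 4 mm of seated, 5 mm of centred, upright within 7 degrees), its bar within about 10 degrees of the yellow marks, the sprung ring turned over 0.3 rad, still, and gripped with more than 2 N (horizontal distance between lamp_knob and lantern above 0.12 m and horizontal distance between cap and lantern below 0.005 m and z of cap in the frame of lantern below 0.088 m and angle between cap's own z axis and vertical below 0.12 rad and angle between the x axis of cap and the x axis of lantern, either way round between 0.53 and 0.87 rad and value of joint test_ring above 0.3 rad and angular speed of cap below 0.15 rad/s and contact force between the fingers and cap above 2 N); the arm keeps its last pose, push and grip.
It fails at once if the cap is turned on to the lock (value of joint test_ring above 1.15 rad).
It fails at once if another thing on the table is moved more than 25 mm or a cell is knocked over (distance of any of cell_a, cell_b, polish_tin, screwdriver, shoe_brush, padlock from where it was at the start of the episode above 0.025 m or angle between any of cell_a, cell_b's own z axis and vertical above 0.5 rad).
It also fails if it takes over 61 s, if anything falls off the work surface, if the arm or the gripper's body presses on something with over 40 N, if the wrist force passes 120 N, or if a joint passes its speed limit or range.

## Working session

There is one attempt and no reset: what is moved stays moved. The work goes in short steps, Python scripts to look and compute and a tool call to move; the robot and the scene stay as the last step left them, time stands still between calls to the robot, and variables do not carry over. Pictures are saved under pics/ and viewed, at most 10 in all, crops included, and the job is handed in when it is done.

Besides the shell and the picture viewer there is one more tool, called after "Call:" as a command line: name --argument value ..., lists and objects as JSON in quotes. drive_tool: Moves the arm, as the interface text tells. Its arguments: {"type":"object","properties":{"motion":{"type":"array","items":{"type":"array","items":{"type":"array","items":{"type":"number"}}}},"squeeze":{"type":"number"}},"required":["motion"]}

```bash
mkdir -p pics; ls
python3 - <<'E'
from station import manip
import cv2
for n in("side","top"):
    im=manip.snapshot(n); cv2.imwrite(f"pics/{n}0.png",im[:,:,::-1]); print(n,manip.camera_model(n))
print(manip.sense())
E
```

```text
pics
side {'fov_y': 46.147690799526075, 'cx': 259.23963692093565, 'cy': 189.92857482477564, 'origin': array([ 0.44521133, -1.15624794,  1.08366911]), 'orientation': array([ 0.42755336, -0.02093718, -0.02670432,  0.903353  ])}
top {'fov_y': 51.471079593033494, 'cx': 256.2227692886096, 'cy': 185.46308518428904, 'origin': array([0.23610225, 0.00748103, 1.4255351 ]), 'orientation': array([-0.07126294,  0.08074161,  0.72881816, -0.67618524])}
{'t': 0.1, 'q': array([-1.43248985e+00,  5.28372960e-01,  1.43381672e+00,  7.07429244e-06,
        1.18140025e+00, -1.78480517e-01]), 'qd': array([-0.00128805, -0.00308797, -0.00250632,  0.00142704,  0.00211702,
        0.00020138]), 'tau': array([-8.82405675e-05, -4.43304741e+01, -1.78586930e+01, -1.42834233e-04,
        3.89562483e-03,  1.38795548e-05]), 'tcp_pos': array([ 0.19464512, -0.59321746,  0.23041809]), 'tool_rot': array([ 9.87481674e-01,  1.57730610e-01,  2.33286392e-05, -9.98369800e-04]), 'force': array([ 0.01760287, -0.07334874, -0.16769671]), 'ft_torque': array([ 0.02574009, -0.01408432,  0.01733364]), 'gripper_force': 0.0, 'finger_gap': 1.0037755865950677}
```

View pics/side0.png

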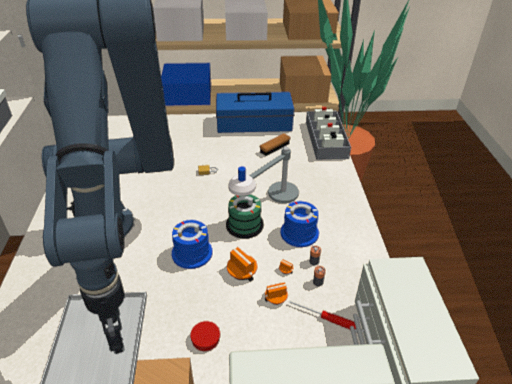

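View pics/top0.png

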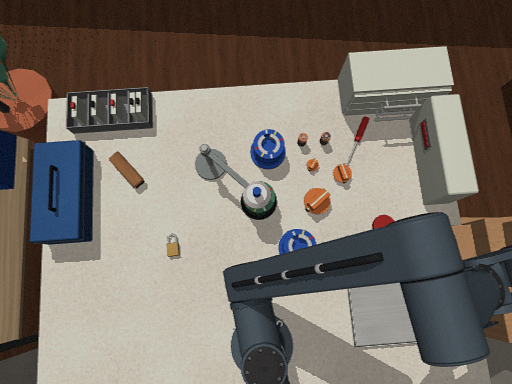

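Side view: green lantern at (244,213) with lamp knob (241,172) above it, post top (286,153), orange caps at (241,263), (276,293) and (286,267). Top view: lantern (259,200), caps (317,201), (343,173), (313,164), post top (205,150). There are blue look-alikes on both sides of the lantern.

```bash
cat > h.py <<'E'
import numpy as np, cv2
from station import manip
from scipy.spatial.transform import Rotation as R
def cam(n):
    c=manip.camera_model(n); return c,R.from_quat(c["orientation"]).as_matrix(),192/np.tan(np.radians(c["fov_y"]/2))
def ray(n,p):
    c,M,f=cam(n); d=M@np.array([(p[0]-c["cx"])/f,-(p[1]-c["cy"])/f,-1]); return c["origin"],d/np.linalg.norm(d)
def onz(n,p,z):
    o,d=ray(n,p); return o+d*(z-o[2])/d[2]
def proj(n,X):
    c,M,f=cam(n); v=M.T@(np.asarray(X)-c["origin"]); return np.array([c["cx"]+f*v[0]/-v[2],c["cy"]-f*v[1]/-v[2]])
def tri(ps,pt):
    o1,d1=ray("side",ps);o2,d2=ray("top",pt)
    A=np.stack([d1,-d2],1); s=np.linalg.lstsq(A,o2-o1,rcond=None)[0]
    a,b=o1+s[0]*d1,o2+s[1]*d2; return (a+b)/2,np.linalg.norm(a-b)
def blobs(im,lo,hi,amin=15):
    m=cv2.inRange(cv2.cvtColor(im,cv2.COLOR_RGB2HSV),lo,hi)
    n,l,s,c=cv2.connectedComponentsWithStats(m)
    return [(s[i,4],c[i].round(1),s[i,:4],(l==i)) for i in range(1,n) if s[i,4]>=amin]
E
python3 - <<'E'
from h import *
S={n:cv2.imread(f"pics/{n}0.png")[:,:,::-1].copy() for n in("side","top")}
for n in S:
    for a,c,b,m in blobs(S[n],(8,150,90),(18,255,255),40):
        if 150<c[1]<320 and 200<c[0]<380: print(n,"orange",a,c,b,onz(n,c,.03).round(3))
    for a,c,b,m in blobs(S[n],(105,150,60),(125,255,255),8): 
        if 140<c[1]<260 and 150<c[0]<380: print(n,"blue",a,c,b)
print(tri((286,151),(205,149)), tri((241.5,170),(257,191)))
print("lantern mouth",onz("side",(244,201),.1),onz("top",(259,200),.1))
k=tri((241.5,170),(257,191))[0]
a=cv2.resize(S["side"][150:310,200:320],None,fx=3.7,fy=3.7,interpolation=cv2.INTER_CUBIC)
b=cv2.resize(S["top"][140:260,200:360],None,fx=2.2,fy=2.2,interpolation=cv2.INTER_CUBIC)
out=np.zeros((592,800,3),np.uint8); out[:a.shape[0],:a.shape[1]]=a; out[:b.shape[0],444:444+b.shape[1]]=b
cv2.imwrite("pics/crop1.png",out[:,:,::-1])
E
```

```text
side orange 1018 [363.9 150.3] [349 126  52  55] [0.998 0.365 0.03 ]
side orange 44 [379.2 200.7] [370 198  18   7] [0.974 0.045 0.03 ]
side orange 592 [240.5 265.4] [227 248  30  31] [ 0.465 -0.234  0.03 ]
side orange 113 [285.2 267.8] [279 262  14  12] [ 0.6   -0.251  0.03 ]
side orange 294 [276.3 294.8] [265 286  22  18] [ 0.564 -0.351  0.03 ]
side blue 80 [241.5 173.5] [239 167   6  14]
side blue 13 [291.7 203.9] [289 203   6   3]
side blue 55 [310.2 207.4] [298 202  20  14]
side blue 16 [287.2 209.7] [285 208   5   4]
side blue 85 [300.3 212.1] [294 208  13   9]
side blue 896 [299.  231.2] [281 214  37  33]
side blue 50 [195.2 222.6] [184 220  21   8]
side blue 13 [178.6 224.8] [176 223   6   4]
side blue 104 [188.6 232.1] [182 228  15   9]
side blue 1026 [191.4 251.5] [172 228  40  40]
side blue 19 [174.5 231.8] [173 230   5   5]
top orange 42 [309.7 162.9] [307 159   8  10] [ 0.61  -0.223  0.03 ]
top orange 47 [314.5 166.2] [310 160   8  11] [ 0.596 -0.239  0.03 ]
top orange 130 [338.9 173.7] [333 165  13  17] [ 0.562 -0.324  0.03 ]
top orange 64 [347.3 171.4] [343 164   8  17] [ 0.568 -0.356  0.03 ]
top orange 469 [316.9 200.4] [304 188  26  26] [ 0.47  -0.234  0.03 ]
top blue 691 [266.8 152.1] [251 130  34  39]
top blue 50 [256.2 190.6] [253 187   8   8]
top blue 374 [291.2 241.4] [279 229  28  25]
top blue 26 [307.1 233.7] [304 231   8   6]
top blue 24 [312.7 241.3] [311 238   5   8]
(array([0.63755906, 0.1364573 , 0.19382415]), np.float64(0.00066700546150272)) (array([ 0.47803207, -0.01966455,  0.23359978]), np.float64(0.0012331757449357767))
lantern mouth [ 0.48465003 -0.01440951  0.1       ] [ 0.47438376 -0.02701676  0.1       ]
```

View pics/crop1.png

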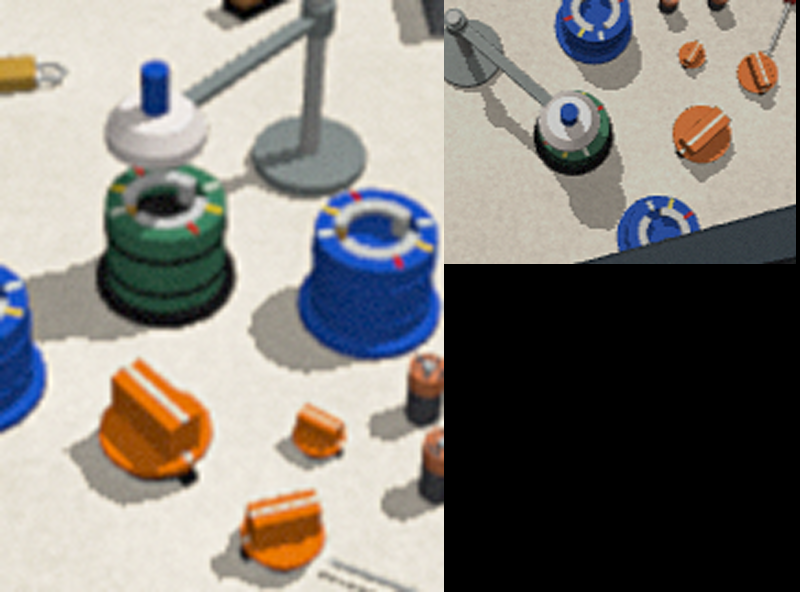

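The crop shows the middle cap, about 20 px wide (roughly 68 mm), at side (276,293) / top (343,173). The larger cap measures about 92 mm and the smaller about 45 mm. Lamp: knob near (0.478,-0.020), hinge near (0.638,0.136), 223 mm apart as stated. I'll go to the knob first.

Call:
drive_tool --motion '[[[85,0.4,-0.4,-0.8,0],[85,1.4,-1.4,-1.67,0],[85,2.5,-2.5,-1.67,0],[85,3.6,-3.6,-1.67,0],[85,4.7,-4.7,-1.67,0],[85,5.8,-5.8,-1.67,0],[85,6.9,-6.9,-1.67,0],[85,8.0,-8.0,-1.67,0],[85,9.0,-9.0,-1.67,0],[85,10,-10,-1.67,0]]]' --squeeze 25

```text
t: 1.1
tcp_pos: [0.3866, -0.2134, 0.2813]
tool_rot: [0.987, 0.158, -0.0, -0.0]
force: [0.6, -0.1, 0.0]
finger_gap: 0.994
gripper_force: 0.0
```

Call:
drive_tool --motion '[[[85,1.0,-1.0,0,0],[85,2.0,-2.1,0,0],[85,3.0,-3.2,0,0],[85,4.0,-4.3,0,0],[85,4.7,-4.95,0,0],[85,4.92,-5.22,0,0],[85,4.92,-5.22,0,0]]]'

```text
t: 1.8
tcp_pos: [0.4777, -0.0195, 0.2811]
tool_rot: [0.987, 0.159, -0.0, -0.0]
force: [0.0, -0.5, -0.3]
finger_gap: 0.997
gripper_force: 0.0
```

```bash
cat >> h.py <<'E'
def go(x,y,z,th=None):
    "tool-axis units from the measured pose to a target; th = wanted tool-x heading, deg"
    s=manip.sense(); M=R.from_quat(s["tool_rot"]).as_matrix(); t0=np.degrees(np.arctan2(M[1,0],M[0,0]))
    dz=0 if th is None else -((th-t0+90)%180-90)/8
    print("tcp",s["tcp_pos"].round(4),"head %.2f"%t0,"q6 %.2f"%s["q"][5],"F",s["force"].round(1),"gap %.3f"%s["finger_gap"],"gf %.1f"%s["gripper_force"],"t %.1f"%s["t"])
    print("  units",(M.T@(np.array([x,y,z])-s["tcp_pos"])/.03).round(3),"yaw %.2f"%dz)
E
python3 - <<'E'
from h import *
go(.478,-.0197,.218)
H=np.array([.6376,.1365])
for a in range(224,145,-10): go(*(H+.2232*np.array([np.cos(np.radians(a)),np.sin(np.radians(a))])),.218)
E
```

```text
tcp [ 0.4777 -0.0195  0.2811] head 18.31 q6 0.98 F [ 0.  -0.5 -0.3] gap 0.997 gf 0.0 t 1.8
  units [0.01  0.009 2.102] yaw 0.00
tcp [ 0.4777 -0.0195  0.2811] head 18.31 q6 0.98 F [ 0.  -0.5 -0.3] gap 0.997 gf 0.0 t 1.8
  units [-0.008 -0.038  2.103] yaw 0.00
tcp [ 0.4777 -0.0195  0.2811] head 18.31 q6 0.98 F [ 0.  -0.5 -0.3] gap 0.997 gf 0.0 t 1.8
  units [-0.466 -1.251  2.103] yaw 0.00
tcp [ 0.4777 -0.0195  0.2811] head 18.31 q6 0.98 F [ 0.  -0.5 -0.3] gap 0.997 gf 0.0 t 1.8
  units [-0.707 -2.525  2.104] yaw 0.00
tcp [ 0.4777 -0.0195  0.2811] head 18.31 q6 0.98 F [ 0.  -0.5 -0.3] gap 0.997 gf 0.0 t 1.8
  units [-0.722 -3.822  2.104] yaw 0.00
tcp [ 0.4777 -0.0195  0.2811] head 18.31 q6 0.98 F [ 0.  -0.5 -0.3] gap 0.997 gf 0.0 t 1.8
  units [-0.513 -5.102  2.105] yaw 0.00
tcp [ 0.4777 -0.0195  0.2811] head 18.31 q6 0.98 F [ 0.  -0.5 -0.3] gap 0.997 gf 0.0 t 1.8
  units [-0.084 -6.326  2.105] yaw 0.00
tcp [ 0.4777 -0.0195  0.2811] head 18.31 q6 0.98 F [ 0.  -0.5 -0.3] gap 0.997 gf 0.0 t 1.8
  units [ 0.551 -7.457  2.104] yaw 0.00
tcp [ 0.4777 -0.0195  0.2811] head 18.31 q6 0.98 F [ 0.  -0.5 -0.3] gap 0.997 gf 0.0 t 1.8
  units [ 1.372 -8.46   2.104] yaw 0.00
```

Call:
drive_tool --motion '[[[85,0,0,1.0,0],[85,0,0,2.1,0],[60,0,0,2.1,0],[40,0,0,2.1,0],[24,0,0,2.1,0],[24,0,0,2.1,0],[24,0,0,2.1,0],[24,0,0,2.1,0]]]' --squeeze 20

```text
t: 2.6
tcp_pos: [0.4788, -0.0211, 0.2199]
tool_rot: [0.987, 0.158, 0.001, 0.001]
force: [-0.9, -0.7, 6.6]
finger_gap: 0.293
gripper_force: 19.8
```

Call:
drive_tool --motion '[[[24,-0.24,-0.6,0,0],[24,-0.47,-1.25,0,0],[24,-0.62,-1.9,0,0],[24,-0.71,-2.5,0,0],[24,-0.73,-3.15,0,0],[24,-0.72,-3.8,0,0],[24,-0.64,-4.45,0,0],[24,-0.51,-5.1,0,0],[24,-0.32,-5.7,0,0],[24,-0.08,-6.33,0,0]]]'

```text
t: 3.6
tcp_pos: [0.4165, 0.1594, 0.2191]
tool_rot: [0.988, 0.158, 0.001, 0.001]
force: [-0.4, -2.1, 1.0]
finger_gap: 0.293
gripper_force: 20.9
```

Call:
drive_tool --motion '[[[24,0.29,-0.57,0,0],[24,0.63,-1.13,0,0],[24,1.02,-1.64,0,0],[24,1.45,-2.13,0,0],[24,1.45,-2.13,0,0],[60,1.45,-2.13,0,0],[85,1.45,-2.13,0,0],[85,1.45,-2.13,0,0],[85,1.45,-2.13,-1.2,0],[85,1.45,-2.13,-2.5,0]]]'

```text
t: 4.6
tcp_pos: [0.4365, 0.2324, 0.2928]
tool_rot: [0.988, 0.157, -0.002, 0.0]
force: [0.4, 0.3, 0.6]
finger_gap: 0.994
gripper_force: 0.0
```

Run:
```python
from h import *
S={}
for n in("side","top"):
    im=manip.snapshot(n); S[n]=im; cv2.imwrite(f"pics/{n}1.png",im[:,:,::-1])
go(.564,-.34,.28)
# lookups printed: bores/white tops found by fit on green ring
for n in S:
    g=[b for b in blobs(S[n],(65,80,20),(95,255,200),20) if 180<b[1][0]<300 and 150<b[1][1]<260]
    print(n,[(a,c,b) for a,c,b,m in g])
a=cv2.resize(S["side"][185:240,215:275],None,fx=6.6,fy=6.6,interpolation=cv2.INTER_CUBIC)
b=cv2.resize(S["top"][170:230,230:290],None,fx=6.6,fy=6.6,interpolation=cv2.INTER_CUBIC)
c=cv2.resize(S["top"][155:190,325:360],None,fx=5.6,fy=5.6,interpolation=cv2.INTER_CUBIC)
d=cv2.resize(S["side"][278:313,255:300],None,fx=5.6,fy=5.6,interpolation=cv2.INTER_CUBIC)
out=np.zeros((596,800,3),np.uint8); out[:a.shape[0],:a.shape[1]]=a; out[:b.shape[0],400:400+b.shape[1]]=b
out[398:398+c.shape[0],400:400+c.shape[1]]=c;out[398:398+d.shape[0],:d.shape[1]]=d
cv2.imwrite("pics/crop2.png",out[:,:,::-1])
```

```text
tcp [0.441  0.2338 0.2983] head 18.11 q6 1.52 F [-0.2  0.1  0.5] gap 0.995 gf 0.0 t 4.7
  units [-2.056 19.452  0.602] yaw 0.00
side [(np.int32(56), array([251.6, 198.1]), array([239, 194,  22,  11], dtype=int32)), (np.int32(652), array([244.2, 221. ]), array([229, 208,  32,  27], dtype=int32))]
top [(np.int32(116), array([249.1, 190.8]), array([242, 181,  20,  23], dtype=int32)), (np.int32(23), array([266.7, 185.6]), array([264, 183,   7,   6], dtype=int32)), (np.int32(210), array([262.6, 205.9]), array([245, 190,  31,  26], dtype=int32))]
```

View pics/crop2.png

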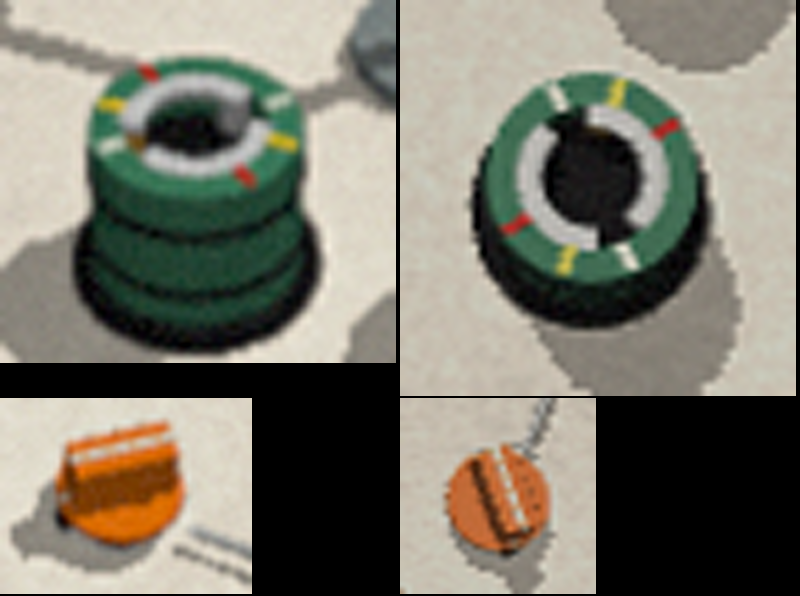

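View pics/top1.png

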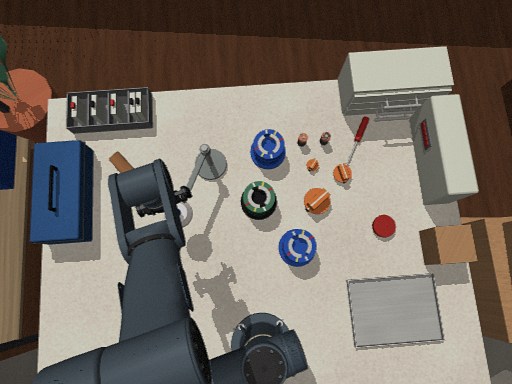

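Crop: the lantern marks are all clear (top view white at px ≈(253.4,184.3) and (264.3,208.5); yellow and red mark pairs visible), and the cap shows a white stripe along its bar in both views. Top view: the lamp head is now well aside at (185,213).

Run:
```python
from h import *
S={n:cv2.imread(f"pics/{n}1.png")[:,:,::-1].copy() for n in("side","top")}
box={"side":(215,185,275,225),"top":(240,175,282,217)}
ang=lambda v:np.degrees(np.arctan2(v[1],v[0]))%180
C={}
for n in S:
    x0,y0,x1,y1=box[n]; sub=cv2.resize(S[n][y0:y1,x0:x1],None,fx=4,fy=4,interpolation=cv2.INTER_CUBIC)
    mids=[]
    for k,lo,hi in(("yel",(20,120,110),(33,255,255)),("red",(0,130,90),(8,255,255)),("red2",(172,130,90),(180,255,255))):
        bs=sorted(blobs(sub,lo,hi,25),key=lambda b:-b[0])[:2]
        P=[(b[1]+.5)/4-.5+[x0,y0] for b in bs]
        if len(P)==2:
            A=[onz(n,p,.1) for p in P]; mids.append((P[0]+P[1])/2); print(n,k,np.round(P,1).tolist(),"mid",mids[-1],"angle %.1f"%ang(A[0]-A[1]),"len %.3f"%np.linalg.norm(A[0]-A[1]))
    C[n]=np.mean(mids,0) if mids else None
W={"side":[(112,146),(278,102),215,185],"top":[(157,97),(229,257),230,170]}
for n,(a,b,x,y) in W.items():
    A=[onz(n,(np.array(p)+.5)/6.6-.5+[x,y],.1) for p in(a,b)]; print(n,"white %.1f"%ang(A[0]-A[1]),((A[0]+A[1])/2).round(4))
print("lantern tri",tri(C["side"],C["top"]),"z.1",onz("side",C["side"],.1),onz("top",C["top"],.1))
# cap
T={}
for n,(x0,y0,x1,y1) in {"side":(262,280,292,308),"top":(330,161,356,186)}.items():
    sub=cv2.resize(S[n][y0:y1,x0:x1],None,fx=4,fy=4,interpolation=cv2.INTER_CUBIC)
    o=max(blobs(sub,(4,120,60),(22,255,255),50),key=lambda b:b[0])
    hull=cv2.convexHull(np.argwhere(o[3])[:,::-1].astype(np.int32))
    hm=np.zeros(sub.shape[:2],np.uint8); cv2.fillConvexPoly(hm,hull,1); hm=cv2.erode(hm,np.ones((5,5)))
    hsv=cv2.cvtColor(sub,cv2.COLOR_RGB2HSV); m=(hm>0)&(hsv[...,1]<130)&(hsv[...,2]>140)
    p=np.argwhere(m)[:,::-1].astype(np.float32); c=p.mean(0); r=cv2.minAreaRect(p); 
    d=cv2.fitLine(p,cv2.DIST_L2,0,.01,.01).ravel()[:2]; t=(p-c)@d; L,U=np.percentile(t,[1,99])
    e=[(c+d*s+.5)/4-.5+[x0,y0] for s in(L,U)]; A=[onz(n,q,.052) for q in e]; T[n]=(e[0]+e[1])/2
    print(n,"stripe",np.round(e,1).tolist(),"ang %.1f len %.3f"%(ang(A[0]-A[1]),np.linalg.norm(A[0]-A[1])),((A[0]+A[1])/2).round(4))
    h=(hull[:,0]+.5)/4-.5+[x0,y0]; print("  hull bbox",h.min(0),h.max(0))
print("cap tri",tri(T["side"],T["top"]))
```

```text
side yel [[257.4, 206.1], [231.4, 200.4]] mid [244.375 203.225] angle 158.7 len 0.091
side red [[251.6, 211.2], [237.1, 195.6]] mid [244.3625 203.4125] angle 118.9 len 0.093
top yel [[254.7, 209.0], [262.4, 183.6]] mid [258.575  196.2875] angle 159.0 len 0.091
top red [[247.0, 203.6], [269.9, 189.0]] mid [258.475 196.275] angle 118.8 len 0.093
side white 19.3 [ 0.485  -0.0263  0.1   ]
top white 19.5 [ 0.4871 -0.0273  0.1   ]
lantern tri (array([ 0.4862637 , -0.0264907 ,  0.10045891]), np.float64(0.0017948683918994736)) z.1 [ 0.48540028 -0.02626164  0.1       ] [ 0.48725706 -0.02639579  0.1       ]
side stripe [[267.4, 288.6], [286.4, 290.0]] ang 171.5 len 0.054 [ 0.5647 -0.3483  0.052 ]
  hull bbox [264.375 285.625] [287.125 303.875]
top stripe [[341.6, 164.2], [346.6, 177.6]] ang 13.0 len 0.052 [ 0.5656 -0.3387  0.052 ]
  hull bbox [332.875 163.125] [350.875 182.125]
cap tri (array([ 0.56670317, -0.34101275,  0.04306069]), np.float64(0.0019111441122090268))
```

Run:
```python
from h import *
e=[(268.0,288.3),(285.2,285.2)]
A=[onz("side",q,.052) for q in e]; d=A[1]-A[0]; print(np.degrees(np.arctan2(d[1],d[0])),np.linalg.norm(d),(A[0]+A[1])/2)
print(tri((276.6,286.75),(344.1,170.9)))
go(.566,-.34,.10,13)
```

```text
9.464378197683624 0.05099961042342177 [ 0.56481629 -0.33925896  0.052     ]
(array([ 0.56514128, -0.33887357,  0.05162527]), np.float64(0.0007518166314877087))
tcp [0.441  0.2338 0.2983] head 18.11 q6 1.52 F [-0.2  0.1  0.5] gap 0.995 gf 0.0 t 4.7
  units [-2.06  19.468  6.602] yaw 0.64
```

Call:
drive_tool --motion '[[[60,-0.1,1.0,0,0.1],[60,-0.25,2.5,0,0.2],[60,-0.41,4.0,0,0.3],[60,-0.56,5.5,0,0.4],[60,-0.72,7.0,0,0.5],[60,-0.87,8.5,0,0.6],[60,-1.03,10,0,0.76],[60,-1.18,11.5,0,0.76],[60,-1.34,13,0,0.76],[60,-1.5,14.5,0,0.76]]]'

```text
t: 5.7
tcp_pos: [0.5298, -0.196, 0.2926]
tool_rot: [0.995, 0.105, -0.001, -0.0]
force: [0.7, -0.5, 0.1]
finger_gap: 0.705
gripper_force: 0.0
```

```bash
python3 -c "
from h import *
go(.5652,-.3389,.1,12); go(.5652,-.3389,.027,12)"
```

```text
tcp [ 0.5298 -0.196   0.2926] head 12.01 q6 0.81 F [ 0.7 -0.5  0.1] gap 0.705 gf 0.0 t 5.7
  units [0.171 4.91  6.415] yaw 0.00
tcp [ 0.5298 -0.196   0.2926] head 12.01 q6 0.81 F [ 0.7 -0.5  0.1] gap 0.705 gf 0.0 t 5.7
  units [0.173 4.913 8.848] yaw 0.00
```

Call:
drive_tool --motion '[[[60,0.06,1.4,0,0],[60,0.1,2.8,0.3,0],[60,0.15,4.0,1.0,0],[60,0.17,4.9,2.0,0],[60,0.17,4.9,3.3,0],[60,0.17,4.9,4.6,0],[60,0.17,4.9,5.8,0],[60,0.17,4.9,6.4,0],[60,0.17,4.9,6.4,0],[60,0.17,4.9,6.4,0]]]'

```text
t: 6.7
tcp_pos: [0.5659, -0.3369, 0.1011]
tool_rot: [0.994, 0.105, -0.0, -0.0]
force: [0.4, 0.3, 0.4]
finger_gap: 0.705
gripper_force: 0.0
```

```bash
python3 -c "
from h import *
go(.5652,-.3389,.027,12)
im=manip.snapshot('side'); c=im[240:320,220:330]; cv2.imwrite('pics/s2.png',cv2.resize(c,None,fx=6,fy=6,interpolation=2)[:,:,::-1])"
```

```text
tcp [ 0.5659 -0.3369  0.1011] head 12.05 q6 0.65 F [0.4 0.3 0.4] gap 0.705 gf 0.0 t 6.7
  units [-0.035  0.063  2.47 ] yaw 0.01
```

View pics/s2.png

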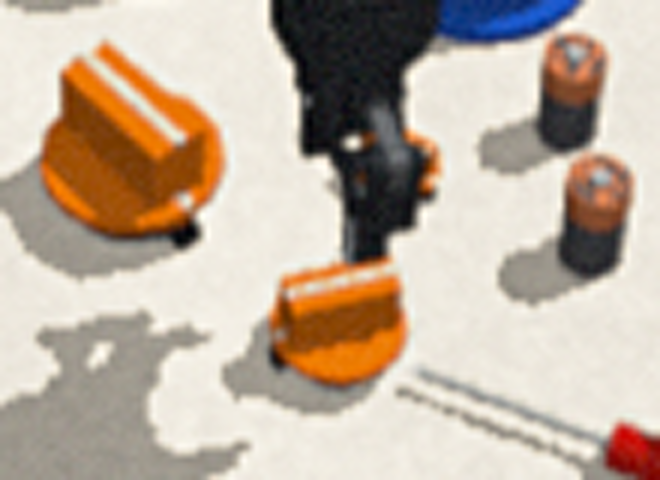

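The gripper stands over the cap, with the bar across its fingers and the screwdriver clear to the right. Descending.

Call:
drive_tool --motion '[[[60,-0.03,0.06,1.0,0],[60,-0.03,0.06,1.9,0],[60,-0.03,0.06,2.47,0],[60,-0.03,0.06,2.47,0],[20,-0.03,0.06,2.47,0],[20,-0.03,0.06,2.47,0],[20,-0.03,0.06,2.47,0],[20,-0.03,0.06,2.47,0],[20,-0.03,0.06,2.47,0],[20,-0.03,0.06,2.47,0]]]' --squeeze 40

```text
t: 7.75
tcp_pos: [0.567, -0.3395, 0.0292]
tool_rot: [0.994, 0.105, 0.001, 0.001]
force: [0.3, -0.2, 5.9]
finger_gap: 0.273
gripper_force: 40.7
```

Call:
drive_tool --motion '[[[20,0,0,-0.5,0],[20,0,0,-1.5,0],[20,0,0,-2.8,0],[20,0,0,-4,0],[20,0,0,-5,0],[20,0,0,-5,0],[20,0,0,-5,0]]]' --squeeze 60

```text
t: 8.45
tcp_pos: [0.5656, -0.3384, 0.1783]
tool_rot: [0.994, 0.105, 0.0, 0.0]
force: [-0.6, -0.4, -2.0]
finger_gap: 0.269
gripper_force: 59.1
```

```bash
python3 -c "
from h import *
go(.4863,-.0265,.175,19)
ims=[manip.snapshot(n) for n in('side','top')]
p=[proj(n,[*manip.sense()['tcp_pos'][:2],.19]) for n in('side','top')];print(p)
o=[]
for im,q in zip(ims,p):
    u,v=np.clip(q.round().astype(int),35,[476,348]); o.append(cv2.resize(im[v-35:v+35,u-35:u+35],(400,400),interpolation=2))
cv2.imwrite('pics/g3.png',np.hstack(o)[:,:,::-1])"
```

```text
tcp [ 0.5656 -0.3384  0.1783] head 12.08 q6 0.65 F [-0.6 -0.4 -2. ] gap 0.269 gf 59.1 t 8.4
  units [ -0.411 -10.72    0.1  ] yaw -0.87
[array([278.54345337, 253.34413024]), array([353.22795435, 160.47232179])]
```

View pics/g3.png

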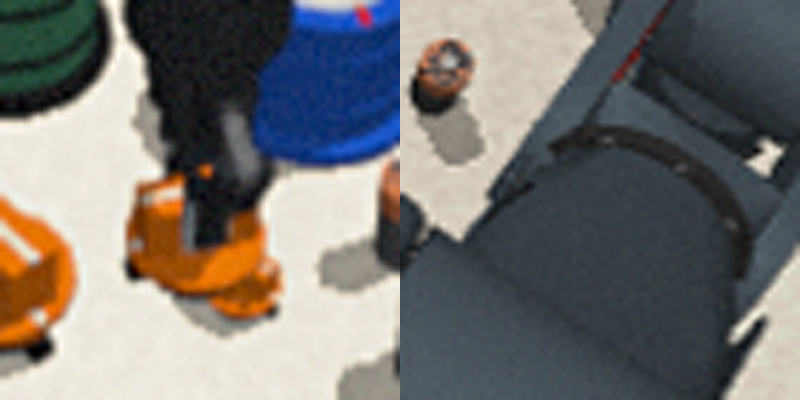

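Cap is held squarely at mid-bar in the side view (small orange piece below is the small cap behind it). Carrying it over the lantern.

Call:
drive_tool --motion '[[[20,-0.03,-0.8,0,-0.1],[20,-0.08,-2.0,0,-0.2],[20,-0.13,-3.3,0,-0.3],[20,-0.18,-4.6,0,-0.4],[20,-0.23,-5.9,0,-0.5],[20,-0.28,-7.2,0,-0.6],[20,-0.33,-8.5,0,-0.7],[20,-0.37,-9.6,0,-0.8],[20,-0.41,-10.4,0,-0.87],[20,-0.41,-10.72,0,-0.87]]]'

```text
t: 9.55
tcp_pos: [0.4839, -0.0242, 0.1758]
tool_rot: [0.986, 0.166, -0.002, -0.001]
force: [0.0, -0.9, -0.5]
finger_gap: 0.269
gripper_force: 59.1
```

Call:
drive_tool --motion '[[[20,0,0,0,0],[20,0,0,0.3,0],[20,0,0,0.5,0],[20,0,0,0.5,0],[20,0,0,0.5,0]]]'

```text
t: 10.05
tcp_pos: [0.4865, -0.0274, 0.1618]
tool_rot: [0.986, 0.165, -0.0, -0.0]
force: [-0.8, -0.0, -1.0]
finger_gap: 0.264
gripper_force: 59.1
```

```bash
python3 -c "
from h import *
go(.4863,-.0265,.133,19)
s=manip.sense(); p=s['tcp_pos']; b=p[2]-.0292
im=manip.snapshot('side')
# predicted disc outline (z 16..22 mm) vs seen orange, if cap centred on tcp
a=np.linspace(0,2*np.pi,90)
Q=np.array([proj('side',[p[0]+.034*np.cos(t),p[1]+.034*np.sin(t),b+z]) for t in a for z in(.016,.022)])
print('pred disc',Q.min(0),Q.max(0))
for A,c,bx,m in blobs(im,(4,120,50),(22,255,255),20):
    if np.hypot(*(c-Q.mean(0)))<20: print(A,c,bx)
u,v=Q.mean(0).astype(int)
cr=cv2.resize(im[v-40:v+40,u-50:u+50],None,fx=7,fy=7,interpolation=2)
for q in Q: cv2.circle(cr,tuple(((q-[u-50,v-40]+.5)*7).astype(int)),1,(0,0,255),-1)
cv2.imwrite('pics/g4.png',cr[:,:,::-1])"
```

```text
tcp [ 0.4865 -0.0274  0.1618] head 18.96 q6 0.95 F [-0.8 -0.  -1. ] gap 0.264 gf 59.1 t 10.1
  units [ 0.004 -0.03   0.959] yaw -0.01
pred disc [234.12733044 184.30301746] [255.10551013 199.05616577]
216 [243.1 191.6] [234 182  20  18]
```

View pics/g4.png

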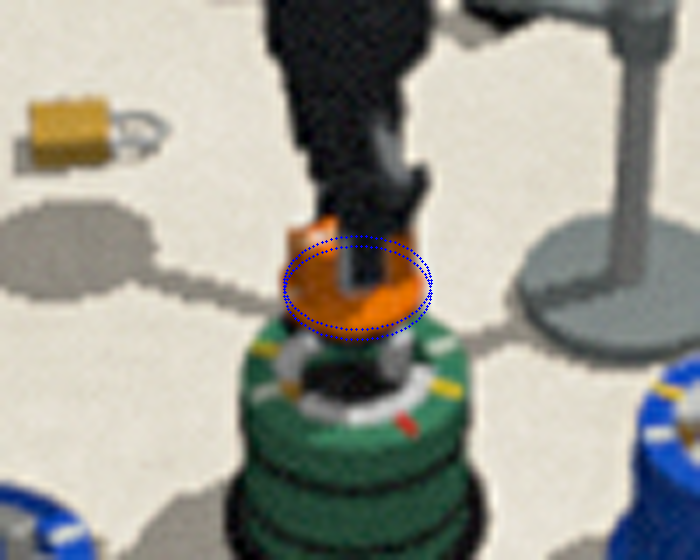

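The predicted disc outline sits about 0.6 px right of the cap, so the cap is about 1.5 mm behind the tool along −x, which matches the arm's shift at the grasp. I'll correct for that and lower gently.

Call:
drive_tool --motion '[[[20,0.04,-0.02,0.3,0],[20,0.04,-0.02,0.6,0],[20,0.04,-0.02,0.8,0],[20,0.04,-0.02,1.0,0],[20,0.04,-0.02,1.1,0],[20,0.04,-0.02,1.2,0],[20,0.04,-0.02,1.3,0],[20,0.04,-0.02,1.3,0]]]'

```text
t: 10.9
tcp_pos: [0.4873, -0.0257, 0.1231]
tool_rot: [0.986, 0.165, -0.0, -0.0]
force: [-0.1, 0.1, -0.4]
finger_gap: 0.27
gripper_force: 59.1
```

```bash
python3 -c "
from h import *
go(.4876,-.0262,.113,19);print(manip.sense()['ft_torque'])"
```

```text
tcp [ 0.4873 -0.0257  0.1231] head 19.03 q6 0.96 F [-0.1  0.1 -0.4] gap 0.270 gf 59.1 t 10.9
  units [0.004 0.021 0.335] yaw 0.00
[-0.08971796 -0.05755447  0.04277771]
```

Call:
drive_tool --motion '[[[20,0,0.01,0.1,0],[20,0,0.01,0.2,0],[20,0,0.01,0.28,0],[20,0,0.01,0.34,0],[20,0,0.01,0.37,0],[20,0,0.01,0.37,0],[20,0,0.01,0.37,0]]]'

```text
t: 11.6
tcp_pos: [0.4874, -0.0259, 0.1132]
tool_rot: [0.986, 0.165, 0.0, 0.0]
force: [-2.5, 0.5, 8.7]
finger_gap: 0.268
gripper_force: 60.4
```

```bash
python3 -c "
from h import *
go(.4876,-.0262,.113,19);print(manip.sense()['ft_torque'])"
```

```text
tcp [ 0.4874 -0.0259  0.1132] head 19.05 q6 0.96 F [-2.5  0.5  8.7] gap 0.268 gf 60.4 t 11.6
  units [0.003 0.01  0.006] yaw 0.01
[ 0.0302035   0.31186919 -0.0491159 ]
```

Call:
drive_tool --motion '[[[20,0,0,0,0.4],[20,0,0,0,0.9],[20,0,0.01,0,1.4],[20,0,0.01,0,1.9],[20,0,0.01,0,2.4],[20,0,0.02,0,2.9],[20,0,0.02,0,3.4],[20,0,0.02,0,3.9],[20,0,0.03,0,4.3],[20,0,0.03,0,4.6]]]' --squeeze 80

```text
t: 12.6
tcp_pos: [0.4884, -0.0271, 0.1133]
tool_rot: [0.988, -0.155, 0.001, 0.0]
force: [-0.9, 1.0, 8.0]
finger_gap: 0.265
gripper_force: 78.4
```

Call:
drive_tool --motion '[[[20,0,0,0,0.2],[20,0,0,0,0.4],[20,0,0,0,0.4],[20,0,0,0,0.4],[20,0,0,0,0.4]]]'

```text
t: 13.1
tcp_pos: [0.4884, -0.0271, 0.1133]
tool_rot: [0.983, -0.182, 0.001, 0.0]
force: [-1.6, -0.8, 7.4]
finger_gap: 0.269
gripper_force: 78.4
```

```bash
python3 -c "
from h import *
go(.4874,-.0268,.113,-21);print(manip.sense()['ft_torque'])
im=manip.snapshot('side'); cv2.imwrite('pics/f5.png',cv2.resize(im[165:245,200:300],None,fx=7,fy=7,interpolation=2)[:,:,::-1])"
```

```text
tcp [ 0.4884 -0.0271  0.1133] head -20.94 q6 1.65 F [-1.6 -0.8  7.4] gap 0.269 gf 78.4 t 13.1
  units [-0.036  0.003  0.009] yaw 0.01
[-0.13281853  0.27303015  0.07899047]
```

View pics/f5.png

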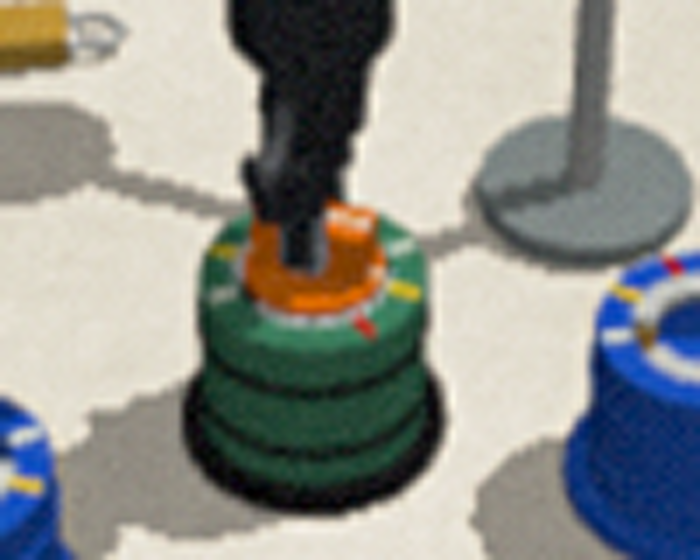

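The cap is seated flat on the rim. Its bar points at the yellow mark (crop (405,290)), and the spring's reaction shows in the wrist torque (about 0.13 N m). I'll hand it in.

```bash
python3 -c "
from station import manip
print(manip.sign_off())"
```

```text
the job is handed in; nothing more can be done
None
```

I handed the job in at about 13 s of the 61 s allowed, with no verdict shown. The lamp is swung aside, the 68 mm cap is seated in the green lantern, and it is held still and gripped at the yellow marks, with the tool turned 40° from white.

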